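# Recharge the filter bowl and hang up the spanners

## Task

Recharge the water filter: pour all the ceramic media from the metal cup into the open white filter bowl, stand the empty cup upright on its grey tray again, and put the cap squarely on the bowl, seated fully on the rim, once the media is in. Hang every hook spanner that lies on the bench by its eye on the peg rail, one to a peg. Leave the other things on the bench where they are.

Things in the scene. Friction and masses are not known exactly. Their poses are not given: they have to be found in the camera images.
- bowl: white filter bowl, an open round tub fixed to the bench: outer diameter 120 mm at the foot and 132 mm at the rim, 90 mm high, wall 6 mm, floor 6 mm thick; origin at the centre of its underside, z up
- cap: loose white filter cap, 56 mm high: a grey spigot 102 mm across and 10 mm deep underneath, then a round plate 142 mm across and 10 mm thick, then a round knob 34 mm across and 36 mm tall on top; origin at the centre of the spigot's underside, z up through the knob. Put on the bowl, the spigot goes into the mouth and the plate lies on the rim (origin 80 mm above the bowl's)
- tray: flat grey plastic tray mat fixed to the bench, 130 x 130 x 6 mm; origin at the centre of its underside
- cup: round metal cup, no handle, 75 mm high, outer diameter 62 mm at the foot and 66 mm at the rim, wall 3 mm, floor 5 mm thick, standing on the tray with the media in it; origin at the centre of its underside, z up through the mouth
- peg0 (a point): right-hand peg (seen from the robot) of the peg rail, a bare steel peg 10 mm thick rising at 45 degrees towards the robot: point on its axis halfway along its free part, 27 mm short of the tip; axes as the rail's: y along the bar, z up, the peg rises along (-1, 0, 1). Tips 250 mm above the bench
- peg1 (a point): middle peg, the same point; pegs 100 mm apart. The rail, fixed to the bench: a white level bar 320 mm long (along y), 16 mm thick, 26 mm high, its middle 28 mm below and 28 mm in +x of this point, 200 mm above the bench; a 30 x 20 mm post 215 mm tall at each end, 150 mm either side of this peg
- peg2 (a point): left-hand peg (seen from the robot), the same point and axes
- media0: terracotta-brown ceramic media nugget, 17 mm across and 16 mm tall, in the cup at the start; origin at the centre of one end face; may be absent (None)
- media1: terracotta-brown ceramic media nugget, 17 mm across and 16 mm tall, in the cup at the start; origin at the centre of one end face; may be absent (None)
- media2: terracotta-brown ceramic media nugget, 17 mm across and 16 mm tall, in the cup at the start; origin at the centre of one end face; may be absent (None)
- media3: terracotta-brown ceramic media nugget, 17 mm across and 16 mm tall, in the cup at the start; origin at the centre of one end face; may be absent (None)
- media4: terracotta-brown ceramic media nugget, 17 mm across and 16 mm tall, in the cup at the start; origin at the centre of one end face; may be absent (None)
- media5: terracotta-brown ceramic media nugget, 17 mm across and 16 mm tall, in the cup at the start; origin at the centre of one end face; may be absent (None)
- media6: terracotta-brown ceramic media nugget, 17 mm across and 16 mm tall, in the cup at the start; origin at the centre of one end face; may be absent (None)
- media7: terracotta-brown ceramic media nugget, 17 mm across and 16 mm tall, in the cup at the start; origin at the centre of one end face; may be absent (None)
- spanner0: steel hook spanner lying flat, about 160 mm long and 8 mm thick: a straight shank 24 mm wide along its x (from x -50 to +50 mm), a round eye at the +x end, a crescent jaw at the -x end; origin under the middle of the shank, z up; may be absent (None)
- spanner0_eye (a point): centre of the eye of spanner0: hole 32 mm, ring 47 mm outside, 72 mm from the spanner's origin along its x
- spanner1: steel hook spanner lying flat, about 160 mm long and 8 mm thick: a straight shank 24 mm wide along its x (from x -50 to +50 mm), a round eye at the +x end, a crescent jaw at the -x end; origin under the middle of the shank, z up; may be absent (None)
- spanner1_eye (a point): centre of the eye of spanner1: hole 32 mm, ring 47 mm outside, 72 mm from the spanner's origin along its x
- spanner2: steel hook spanner lying flat, about 160 mm long and 8 mm thick: a straight shank 24 mm wide along its x (from x -50 to +50 mm), a round eye at the +x end, a crescent jaw at the -x end; origin under the middle of the shank, z up; may be absent (None)
- spanner2_eye (a point): centre of the eye of spanner2: hole 32 mm, ring 47 mm outside, 72 mm from the spanner's origin along its x
- tape: white tape roll, 76 mm across, 24 mm high; a bystander, leave it alone; origin at the centre of its underside as built
- jar: white jar with a red lid, 60 mm across, 90 mm high; a bystander, leave it alone; origin at the centre of its underside as built
- cartridge: white filter cartridge lying down, 60 mm thick, 220 mm long; a bystander, leave it alone; origin at the centre of its underside as built
Things that resemble listed ones, but are neither listed nor needed, are in the scene too. Leave any pink or yellow look-alike of the spanner0 alone.

How it is judged (in metres and radians):
On the way, in this order (a step that is already met when the one before it is completed fails the run):
1. the cup is tipped over the bowl (angle between cup's own z axis and vertical above 0.7 rad and horizontal distance between cup and bowl below 0.14 m).
2. all the media lies in the bowl (horizontal distance between each of media0, media1, media2, media3, media4, media5, media6, media7 and bowl below 0.06 m and z of media0 in the frame of bowl between 0 and 0.08 m and z of media1 in the frame of bowl between 0 and 0.08 m and z of media2 in the frame of bowl between 0 and 0.08 m and z of media3 in the frame of bowl between 0 and 0.08 m and z of media4 in the frame of bowl between 0 and 0.08 m and z of media5 in the frame of bowl between 0 and 0.08 m and z of media6 in the frame of bowl between 0 and 0.08 m and z of media7 in the frame of bowl between 0 and 0.08 m), for 0.2 s.
3. the cap is seated on the bowl (horizontal distance between cap and bowl below 0.012 m and z of cap in the frame of bowl between 0.074 and 0.086 m and angle between cap's own z axis and vertical below 0.06 rad), for 0.2 s.
At the end, for the whole second after the job is handed in: All media present lies inside the bowl; the cap is seated on the rim (within 12 mm of centre, level within 0.06 rad); the cup stands upright on the tray (within 45 mm of its centre); every spanner present hangs at rest by its eye on a peg, at most one to a peg (all of step 2 and all of step 3 and horizontal distance between cup and tray below 0.045 m and angle between cup's own z axis and vertical below 0.1 rad and z of cup in the frame of tray between 0.002 and 0.012 m and linear speed of each of cup, cap below 0.02 m/s and ((distance between spanner0_eye and peg0 below 0.048 m and height (world z) of spanner0 below 0.175 m) or (distance between spanner0_eye and peg1 below 0.048 m and height (world z) of spanner0 below 0.175 m) or (distance between spanner0_eye and peg2 below 0.048 m and height (world z) of spanner0 below 0.175 m)) and linear speed of each of spanner0, spanner1, spanner2 below 0.05 m/s and ((distance between spanner1_eye and peg0 below 0.048 m and height (world z) of spanner1 below 0.175 m) or (distance between spanner1_eye and peg1 below 0.048 m and height (world z) of spanner1 below 0.175 m) or (distance between spanner1_eye and peg2 below 0.048 m and height (world z) of spanner1 below 0.175 m)) and ((distance between spanner2_eye and peg0 below 0.048 m and height (world z) of spanner2 below 0.175 m) or (distance between spanner2_eye and peg1 below 0.048 m and height (world z) of spanner2 below 0.175 m) or (distance between spanner2_eye and peg2 below 0.048 m and height (world z) of spanner2 below 0.175 m)) and distance between each of spanner1_eye, spanner2_eye and spanner0_eye above 0.055 m and distance between spanner2_eye and spanner1_eye above 0.055 m); the robot touches nothing.
It fails at once if the tape is disturbed (moved by more than 30 mm) (distance of tape from where it was at the start of the episode above 0.03 m).
It fails at once if the jar is disturbed (moved by more than 30 mm) (distance of jar from where it was at the start of the episode above 0.03 m).
It fails at once if the cartridge is disturbed (moved by more than 30 mm) (distance of cartridge from where it was at the start of the episode above 0.03 m).
Of media4, media5, media6, media7 only 1 to 4 are there at a start; the rules pass over those that are not, and their reading is None.
Of spanner0, spanner1, spanner2 only 2 to 3 are there at a start; the rules pass over those that are not, and their reading is None.
At some moment in a run one of spanner0, spanner1, spanner2, cap may be knocked a few centimetres aside while the robot is not near it.
It also fails if it takes over 210 s, if anything falls off the work surface, if the arm or the gripper's body presses on something with over 40 N, if the wrist force passes 120 N, or if a joint passes its speed limit or range.

## Robot

A 6-joint arm with a two-finger parallel gripper is mounted at the origin on the work surface. World frame = base frame: x ahead of the robot, y to its left, z up, the work surface at z = 0. Lengths are in mm, angles in rad, forces in N, time in s.
With the tool pointing down it reaches from about 300 to 775 mm from the base axis. Payload 14.6 kg.
Tool frame: the origin (TCP) lies on the centre line of the jaws, within the pads' length; the fingertips stand 19 mm ahead of it and the grasp point (between the pads) is the TCP (bot.tip_reach is the distance from the TCP to the fingertips, in mm); z points along the fingers, y is the line along which they close (so a half turn about z gives the same grasp; the last joint's range is limited). The gripper opens to 85 mm and grips with 20 to 120 N. Pads are 22 mm wide; open, the fingers measure 114 mm over their backs; the gripper's body (76 mm by 85 mm) begins 54 mm behind the grasp point. The pads swing forward as they close: fully open they stand 13 mm farther back than shut.
Start: joints at [1.258, 0.3, 1.521, -0, 1.321, -0.067], TCP at [133.831, 533.459, 250.281] pointing down, gripper open.
Joint ranges: [-3.03, 3.03], [-0.79, 2.21], [0.23, 2.52], [-1.04, 4.18], [0, 3.07], [-2.55, 2.55]. Speed limits (rad/s): [2.22, 2.22, 2.57, 3.14, 3.14, 3.14].

## Interface

Orientations are given as a unit quaternion [w, x, y, z].
In Python, from rig import bot gives the robot as it stands. Calls block until the motion is done:
- bot.move_to(position, orientation): joint-space move of the TCP to a pose.
- bot.servo_line(position, attitude=None, speed=150, until_force=None): straight line of the TCP; attitude=None keeps the orientation; speed is the mean speed in mm/s. With until_force (N) it stops when the force on the tool has changed by that much, and returns True; else False.
- bot.move_joints(angles): joint-space move.
- bot.move_gripper(opening, grip_force=None): finger opening in mm; grip_force is the grip in N (None keeps the last); returns when the fingers have stopped.
- bot.dwell(seconds).
- bot.ik(position, orientation): joint angles nearest the present ones, or None.
- bot.read_state(): the state.
- bot.read_camera(name): name is "scene" or "top"; returns a dict with "image" (420x560x3 uint8, blue, green, red), "depth" (420x560 float32, mm along the optical axis (not along the pixel's ray), 0 where there is no reading), "fovy" (degrees; the focal length in pixels is half the picture's height over the tangent of half this angle, whatever the lens; pixels are square), "cx", "cy" (the principal point, pixels), "eye" and "attitude" of the camera in the world. Camera axes: x right, y down, z forward; pixel columns grow to the right and rows downward; lengths in mm; the calibration is good to about 2 mm. A picture is of the moment at which its call begins.
A pose or a line that the arm cannot do raises bot.MotionError and nothing moves.
- bot.finish_job(): hands the job in; it is judged then, once.
The state is a dict: "clock": time; "joint_positions": joint angles; "qvel": joint speeds; "effort": joint torques, N m; "ee_pos": TCP position; "tool_rot": TCP orientation; "ft_force": force on the tool from outside, world axes, zero at the start; "moment": the same for the moment, N m; "grip_width": finger opening in mm; "grip_force": force on a finger pad.
Only numpy, scipy, OpenCV 4.12 (cv2) and the standard library are available. Lean on these libraries where they do the work, as an engineer would, in place of code of your own. Each camera call takes 0.05 s, during which the arm holds its last target. There are 200 camera calls.

## Working session

There is one attempt and no reset: what is moved stays moved. The work goes in short steps, each a Python script; the robot and the scene stay as the last script left them, time stands still between calls to the robot, and variables do not carry over. Pictures are saved under pics/ and viewed, at most 14 in all, crops included, and the job is handed in when it is done.

```bash
ls; mkdir -p pics; cat > h.py <<'E'
from rig import bot
import numpy as np, cv2
from scipy.spatial.transform import Rotation as R
def Rq(q): return R.from_quat([q[1],q[2],q[3],q[0]])
def qR(r): x,y,z,w=r.as_quat(); return [w,x,y,z]
def cam(n):
    c=bot.read_camera(n); c['f']=210/np.tan(np.radians(c['fovy'])/2); c['R']=Rq(c['attitude']).as_matrix(); c['eye']=np.array(c['eye']); return c
def ray(c,u,v): return c['R']@np.array([(u-c['cx'])/c['f'],(v-c['cy'])/c['f'],1])
def plane(c,u,v,z):
    d=ray(c,u,v); return c['eye']+d*(z-c['eye'][2])/d[2]
def cloud(c):
    v,u=np.mgrid[:420,:560]; d=c['depth']
    p=np.stack([(u-c['cx'])/c['f']*d,(v-c['cy'])/c['f']*d,d],-1)
    P=p@c['R'].T+c['eye']; P[d==0]=np.nan; return P
def proj(c,p):
    q=c['R'].T@(np.array(p,float)-c['eye']); return [q[0]/q[2]*c['f']+c['cx'],q[1]/q[2]*c['f']+c['cy']]
def down(a): # tool down, closing line (tool y) at world yaw a
    y=np.array([np.cos(a),np.sin(a),0]); z=np.array([0,0,-1.]); x=np.cross(y,z)
    return qR(R.from_matrix(np.stack([x,y,z],1)))
E
python3 - <<'E'
from h import *
for n in('top','scene'):
    c=cam(n); cv2.imwrite(f'pics/{n}0.png',cv2.resize(c['image'],(800,600),interpolation=cv2.INTER_CUBIC)); print(n,c['eye'],c['R'].round(3).tolist(),c['fovy'],c['cx'],c['cy'],(c['depth']==0).mean())
print(bot.read_state())
E
```

```text
pics
top [ 366.31607219   12.39017599 1147.23511473] [[0.013, -0.994, 0.11], [-1.0, -0.012, 0.009], [-0.007, -0.11, -0.994]] 55.15968977807193 280.2480176827372 210.1125724152965 0.0038903061224489794
scene [1153.73298246 -832.47158362 1173.47678552] [[0.777, 0.429, -0.461], [0.63, -0.533, 0.565], [-0.003, -0.729, -0.685]] 43.25349363998403 278.6593525007606 204.31268948102795 0.005148809523809523
{'clock': 0.1, 'joint_positions': array([ 1.25840997e+00,  3.00449318e-01,  1.52153894e+00,  2.68054235e-05,
        1.32069977e+00, -6.66041665e-02]), 'qvel': array([ 1.07817736e-03, -1.60783604e-03, -2.66778378e-03, -6.70430210e-04,
        6.39606440e-04,  2.85894724e-05]), 'effort': array([ 2.54455645e-04, -5.44368017e+01, -3.62379313e+01, -7.33648994e-05,
        3.01063337e-03, -2.61860443e-06]), 'ee_pos': array([133.76240493, 533.2845897 , 249.75107937]), 'tool_rot': array([-1.15915399e-04,  1.22585290e-01,  9.92457831e-01, -5.35436452e-04]), 'ft_force': array([-0.06393389,  0.01211405,  0.54999729]), 'moment': array([ 0.0014006 , -0.00199767, -0.06253435]), 'grip_force': 0.0, 'grip_width': 85.47043153257302}
```

View pics/top0.png

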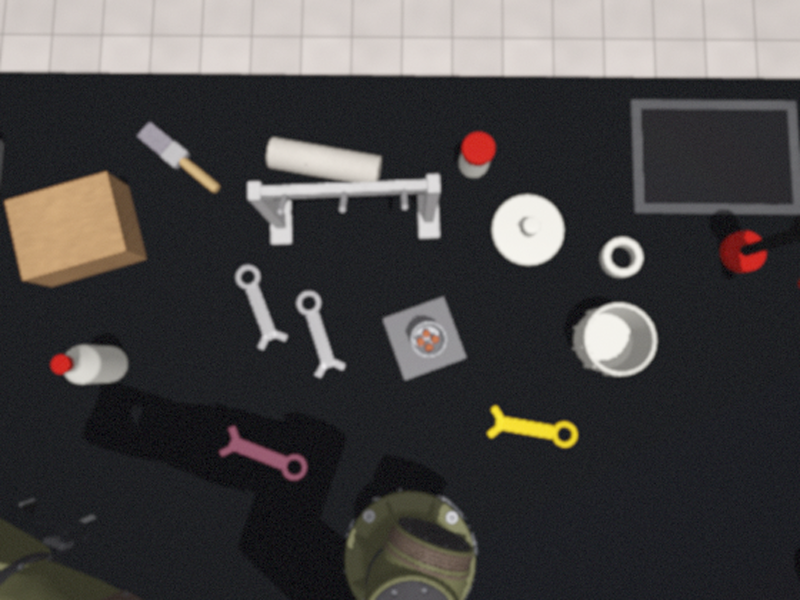

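View pics/scene0.png

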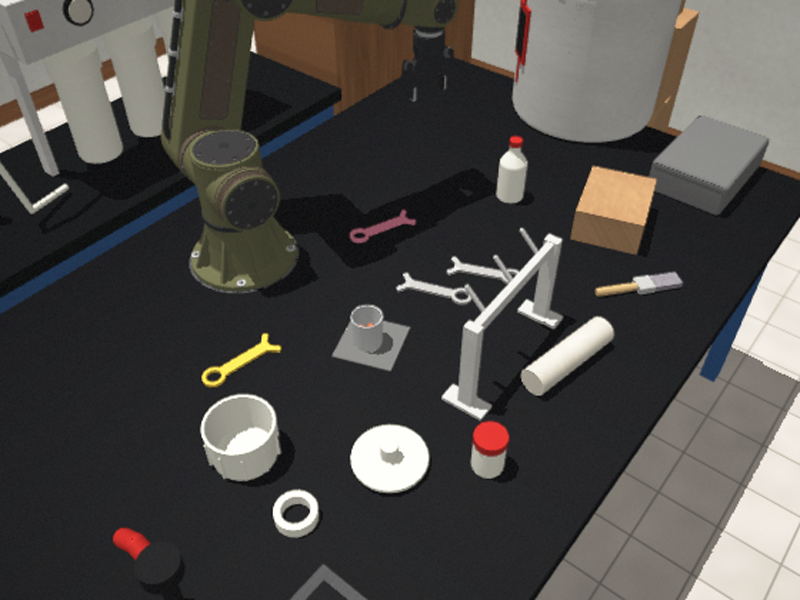

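Top view: the steel-grey candidate spanners are at (262,305) and (320,335). The pink look-alike is at (265,455) and the yellow one at (535,428), so both of those are excluded. The cup on its tray is at (428,338), the bowl at (617,340), the cap with its knob up at (528,230), and the rail at (343,190). I'll measure next.

```bash
cat > meas.py <<'E'
from h import *
def circ(p):
    A=np.c_[2*p,np.ones(len(p))]; s=np.linalg.lstsq(A,(p**2).sum(1),rcond=None)[0]; return s[:2],np.sqrt(s[2]+s[:2]@s[:2])
def rcirc(p):
    for _ in range(6):
        c,r=circ(p); e=abs(np.hypot(*(p-c).T)-r); p=p[e<=max(3,np.percentile(e,90))]
    return c,r,len(p)
def comps(m,a=40):
    n,l,s,ce=cv2.connectedComponentsWithStats(m.astype(np.uint8)); return [(l==i,s[i],ce[i]) for i in range(1,n) if s[i,4]>a]
def outline(c,m,z):
    k=max(cv2.findContours(m.astype(np.uint8),0,2)[0],key=cv2.contourArea)[:,0]
    return np.array([plane(c,u,v,z)[:2] for u,v in k])
def spanners(c):
    h=cv2.cvtColor(c['image'],cv2.COLOR_BGR2HSV); m=(h[...,2]>85)&(h[...,1]<60)
    u0,v0=0,0; out=[]
    for k,s,ce in comps(m,120):
        P=outline(c,k,8.)
        (cx,cy),(w,l),_=cv2.minAreaRect(P.astype(np.float32)); w,l=min(w,l),max(w,l)
        if not(130<l<190 and 35<w<75): continue
        # eye hole: inner contour
        cs,hi=cv2.findContours(k.astype(np.uint8),cv2.RETR_CCOMP,2)
        hs=[q for q,g in zip(cs,hi[0]) if g[3]>=0]
        if not hs: continue
        q=max(hs,key=cv2.contourArea)[:,0]; e=rcirc(np.array([plane(c,u,v,8.)[:2] for u,v in q]))
        v,u=np.nonzero(k); pts=np.array([plane(c,a,b,8.)[:2] for a,b in zip(u,v)])
        d=np.hypot(*(pts-e[0]).T); sh=pts[(d>32)&(d<105)]
        vx,vy,x0,y0=cv2.fitLine(sh.astype(np.float32),cv2.DIST_HUBER,0,.01,.01).ravel()
        dr=np.array([vx,vy]); dr*=np.sign(dr@(e[0]-pts.mean(0)))
        out.append(dict(px=ce.round(),eye=e[0].round(1),r=round(e[1],1),yaw=np.arctan2(*dr[::-1]),mid=(e[0]-72*dr).round(1),lw=(l,w)))
    return out
E
python3 - <<'E'
from meas import *
c=cam('top'); P=cloud(c); s=cam('scene'); Q=cloud(s)
A=np.concatenate([P.reshape(-1,3),Q.reshape(-1,3)])
def box(P,x,y,z): return P[(abs(P[:,0]-x[0])<x[1])&(abs(P[:,1]-y[0])<y[1])&(P[:,2]>z[0])&(P[:,2]<z[1])]
for n,(u,v),zz,w in(('bowl',(617,340),(82,98),90),('cap',(528,230),(12,26),90),('knob',(528,230),(50,62),90),('cup',(428,338),(73,88),50),('tape',(622,257),(18,30),50)):
    g=plane(c,u*.7,v*.7,np.mean(zz))
    for nm,X in(('top',P),('scn',Q)):
        p=box(X.reshape(-1,3),(g[0],w),(g[1],w),zz)
        if len(p)>5: print(n,nm,g.round(),len(p),p[:,2].mean().round(1),p[:,:2].mean(0).round(1),cv2.minEnclosingCircle(p[:,:2].astype(np.float32)), rcirc(p[:,:2]))
h=cv2.cvtColor(c['image'],cv2.COLOR_BGR2HSV)
k=np.zeros((420,560),bool);k[205:270,265:330]=1; k&=(h[...,2]>70)&(h[...,1]<70); 
t=outline(c,k,6.); print('tray',cv2.minAreaRect(t.astype(np.float32)))
# rail bar
g=plane(c,343*.7,190*.7,205)
for X in (P,Q):
    p=box(X.reshape(-1,3),(g[0],80),(g[1],200),(196,222)); print('rail',g,len(p),p.min(0),p.max(0))
    pt=p[p[:,2]>208]; print(cv2.minAreaRect(p[:,:2].astype(np.float32)))
    p=box(X.reshape(-1,3),(g[0]-50,45),(g[1],150),(222,260)); print('pegs',len(p),p[np.argsort(p[:,1])][::max(1,len(p)//25)].round())
for o in spanners(c): print(o)
E
```

```text
bowl top [ 414. -376.   90.] 431 88.2 [ 415.7 -385.3] ((416.0748596191406, -382.4193420410156), 66.11225891113281) (array([ 416.34583772, -380.73978174]), np.float64(62.31976761403442), 369)
bowl scn [ 414. -376.   90.] 495 89.3 [ 418.  -381.5] ((417.13671875, -382.1979064941406), 68.79257202148438) (array([ 419.63353136, -381.76179859]), np.float64(62.406375219629275), 403)
cap top [ 635. -231.   19.] 1745 19.1 [ 634.5 -229.7] ((636.1397094726562, -230.45704650878906), 71.14366149902344) (array([ 635.24564045, -229.95482266]), np.float64(59.98810964677469), 926)
cap scn [ 635. -231.   19.] 1786 21.0 [ 642.  -233.8] ((637.9892578125, -230.14129638671875), 72.84795379638672) (array([ 639.68186626, -231.21477479]), np.float64(60.42875928950654), 948)
knob top [ 626. -223.   56.] 111 54.8 [ 635.5 -230.2] ((636.0203857421875, -230.46730041503906), 16.57794761657715) (array([ 635.87118341, -230.27329076]), np.float64(14.078453724189961), 67)
knob scn [ 626. -223.   56.] 127 56.5 [ 638.9 -230.5] ((638.3169555664062, -230.30282592773438), 17.74934196472168) (array([ 638.87335043, -229.81801
[... 2257 characters left out ...]
. 233.]
 [619. 212. 241.]
 [628. 214. 234.]
 [631. 215. 231.]
 [612. 216. 249.]
 [634. 217. 231.]
 [636. 219. 228.]
 [631. 222. 230.]]
{'px': array([181., 214.]), 'eye': array([536.3, 330.6]), 'r': np.float64(13.3), 'yaw': np.float32(0.40227407), 'mid': array([470. , 302.4]), 'lw': (176.33261108398438, 64.21438598632812)}
{'px': array([223., 233.]), 'eye': array([485.2, 206.9]), 'r': np.float64(13.3), 'yaw': np.float32(0.34997496), 'mid': array([417.6, 182.2]), 'lw': (175.70675659179688, 63.49241638183594)}
{'px': array([292., 414.]), 'eye': array([-67.4, -40.6]), 'r': np.float64(3.3), 'yaw': np.float32(-1.6132867), 'mid': array([-64.4,  31.3]), 'lw': (140.17642211914062, 36.04533767700195)}
```

```bash
python3 - <<'E'
import cv2
a=cv2.imread('pics/top0.png')[170:390,170:470]; b=cv2.imread('pics/scene0.png')[210:430,380:600]
a=cv2.resize(a,None,fx=1.33,fy=1.33);b=cv2.resize(b,None,fx=1.33,fy=1.33)
cv2.imwrite('pics/crop1.png',cv2.hconcat([a,b]))
E
```

```text
(no output)
```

View pics/crop1.png

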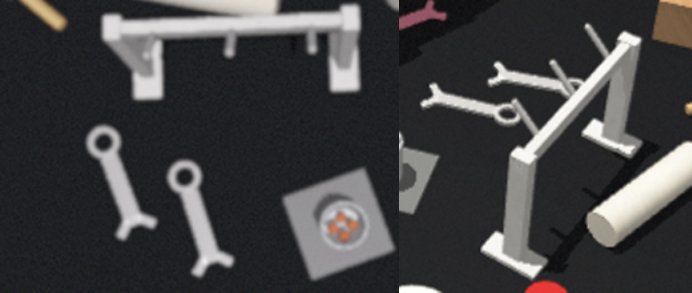

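The crop confirms two steel-grey hook spanners, eyes at about (104,142) and (185,177), and empty pegs. There is no third spanner in sight. Next I'll fit the rail more precisely and search for feasible cup grasp and pour poses.

```bash
cat >> h.py <<'E'
def side(az,p,flip=1): # tool pointing at azimuth az, pitched p below horizontal, closing line horizontal
    z=np.array([np.cos(az)*np.cos(p),np.sin(az)*np.cos(p),-np.sin(p)]); y=flip*np.array([-np.sin(az),np.cos(az),0]); x=np.cross(y,z)
    return R.from_matrix(np.stack([x,y,z],1))
CUP=np.array([412.7,-30.6,6.]); BOWL=np.array([417.5,-381.7,0.])
def pourpose(az,p,flip,sgn,th,h,lipz=130,back=15,c=BOWL):
    """cup tilted th about sgn*tool azimuth, lowest rim point held above the bowl; h = grasp height on cup"""
    a=sgn*np.array([np.cos(az),np.sin(az),0]); rot=R.from_rotvec(a*th); d=np.cross(a,[0,0,1.]); u=rot.apply([0,0,1.]); e=rot.apply(d)
    lip=np.array([c[0],c[1],lipz])-back*d
    return lip-33*e-(75-h)*u, rot*side(az,p,flip)
E
python3 - <<'E'
from meas import *
for n in('top','scene'):
    X=cloud(cam(n)).reshape(-1,3)
    for y0,y1 in((-20,0),(30,100),(135,200),(235,255)):
        p=X[(X[:,1]>y0)&(X[:,1]<y1)&(X[:,2]>(209 if n=='top' else 206))&(X[:,2]<221)&(X[:,0]>600)&(X[:,0]<720)]
        if len(p): print(n,y0,len(p),np.percentile(p[:,0],[5,50,95]).round(1),np.median(p[:,2]).round(1))
    for y in(15,117,216):
        p=X[(abs(X[:,1]-y)<14)&(X[:,2]>222)&(X[:,2]<262)&(abs(X[:,0]-625)<35)]
        print(n,'peg',len(p),p.mean(0).round(1),'x+z',(p[:,0]+p[:,2]).mean().round(1))
h=47
G=CUP+[0,0,h]
res=[]
for pd in(15,25,35,45):
  p=np.radians(pd)
  for azd in range(-180,180,15):
    az=np.radians(azd)
    for fl in(1,-1):
        r=side(az,p,fl); t=r.apply([0,0,1])
        js=[bot.ik(q,qR(r)) for q in(G,G-100*t,G+[0,0,150])]
        if any(j is None for j in js): continue
        res.append(('g',pd,azd,fl)); print('grasp',pd,azd,fl,np.round(js[0],2),np.round(js[1],2))
pp=sorted({(r[1]) for r in res})
for pd in pp:
  for azd in range(-180,180,15):
    for fl in(1,-1):
      for s in(1,-1):
        js=[]
        for th in range(0,126,25):
            q,r=pourpose(np.radians(azd),np.radians(pd),fl,s,np.radians(th),h); j=bot.ik(q,qR(r))
            if j is None: break
            js.append(j)
        else:
            print('pour',pd,azd,fl,s,np.abs(np.diff(js,axis=0)).max().round(2),np.round(js[0],2),np.round(js[-1],2))
E
```

```text
top -20 60 [657.5 664.6 672.4] 212.0
top 30 190 [653.2 660.9 667.5] 212.0
top 135 173 [648.2 655.1 663.1] 212.1
top 235 51 [643.9 650.5 657.8] 212.1
top peg 49 [627.8  16.7 239.9] x+z 867.7
top peg 47 [622.5 115.8 239.6] x+z 862.1
top peg 51 [617.3 215.  239.4] x+z 856.7
scene -20 41 [659.  667.5 674.9] 214.0
scene 30 130 [656.3 663.9 671.7] 214.3
scene 135 111 [650.5 659.7 666. ] 214.3
scene 235 30 [646.8 653.9 660.1] 213.7
scene peg 67 [632.3  16.4 238.1] x+z 870.3
scene peg 60 [627.2 115.5 238.5] x+z 865.7
scene peg 57 [622.8 214.9 238.6] x+z 861.4
grasp 15 -180 1 [-0.11  0.97  1.41 -0.12  2.07  1.49] [-0.09  1.09  1.06 -0.12  2.29  1.47]
grasp 15 -180 -1 [-0.11  0.97  1.41 -0.12  2.07 -1.66] [-0.09  1.09  1.06 -0.12  2.29 -1.67]
grasp 15 -165 1 [-0.02  0.96  1.43 -0.3   2.03  1.36] [ 0.02  1.07  1.1  -0.3   2.25  1.32]
grasp 15 -165 -1 [-0.02  0.96  1.43 -0.3   2.03 -1.78] [ 0.02  1.07  1.1  -0.3   2.25 -1.83]
grasp 15 -150 1 [ 0.07  0.93  1.49 -0.48  1.96  1.25] [ 0.13  1.03  1.19 -0.46  2.16  1.19]
grasp 15 -150 -1 [ 0.07  0.93  1.49 -0.48  1.96 -1.89] [ 0.13  1.03  1.19 -0.46 
[... 21408 characters left out ...]
54  2.16  0.34]
pour 45 90 -1 1 0.65 [-1.03  0.76  1.35  0.38  1.72 -1.11] [-0.85  1.24  0.9   0.23  2.98  0.67]
pour 45 105 1 -1 0.35 [-0.85  0.91  1.08  0.33  1.87  2.  ] [-1.07  1.07  1.27  1.44  2.31  0.43]
pour 45 105 -1 1 0.29 [-0.98  0.82  1.24  0.24  1.83 -1.27] [-0.78  1.25  0.88 -0.8   2.94 -0.26]
pour 45 120 1 -1 0.29 [-0.79  0.92  1.06  0.19  1.92  1.82] [-1.02  1.13  1.14  1.35  2.48  0.5 ]
pour 45 135 1 -1 0.27 [-0.73  0.91  1.08  0.04  1.94  1.62] [-0.95  1.19  1.02  1.26  2.65  0.53]
pour 45 150 1 -1 0.27 [-0.68  0.88  1.13 -0.12  1.91  1.42] [-0.89  1.23  0.93  1.1   2.81  0.49]
pour 45 165 1 -1 0.29 [-0.63  0.84  1.21 -0.26  1.83  1.24] [-0.82  1.25  0.89  0.68  2.96  0.16]
```

Plan for the cup: side grasp with the tool pointing +y and pitched 25° down, then pour by rolling the wrist over the bowl.

```bash
cat > pourcfg.py <<'E'
from h import *
AZ,P,H=np.radians(90),np.radians(25),47
UP=side(AZ,P,1); T=UP.apply([0,0,1]); G=CUP+[0,0,H]
E
python3 - <<'E'
from pourcfg import *
bot.servo_line([133.8,533.3,400],speed=250)
bot.move_to(G-100*T+[0,0,200],qR(UP))
bot.move_gripper(85,60)
bot.servo_line(G-100*T,speed=200)
print('hit',bot.servo_line(G,speed=80,until_force=12))
print(bot.move_gripper(50,60))
s=bot.read_state(); print(s['clock'],s['ee_pos'],s['grip_width'],s['grip_force'],s['ft_force'])
bot.servo_line(G+[0,0,150],speed=120)
s=bot.read_state(); print(s['clock'],s['grip_width'],s['grip_force'],s['ft_force'])
q,r=pourpose(AZ,P,1,-1,0,H); 
bot.servo_line(q+[0,0,30],speed=150)
c=cam('scene');cv2.imwrite('pics/lift.png',c['image'][200:420,60:460])
E
```

```text
hit False
False
6.7083 [412.93204051 -30.93985329  53.47157221] 62.44803058576662 65.43893940572161 [-0.8130996  -3.08558188  5.57957737]
8.1083 62.63303585583039 65.31240073061781 [-0.00780864 -0.04846875 -2.0036835 ]
```

View pics/lift.png

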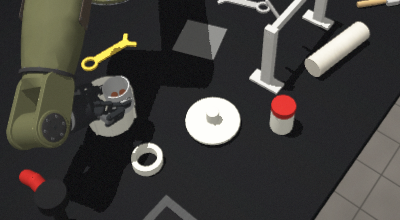

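The picture shows the cup, with the nuggets, held upright above the bowl at (115,92); the tray is empty at (200,40). Now I pour.

```bash
python3 - <<'E'
from pourcfg import *
def tilt(th,sp=60,back=15):
    q,r=pourpose(AZ,P,1,-1,np.radians(th),H,lipz=128,back=back); bot.servo_line(q,qR(r),speed=sp)
for th in(0,20,40,50,60,70,80,90,100,110,120,130):
    try: tilt(th,80 if th<45 else 25)
    except bot.MotionError as e: print(th,e); break
bot.dwell(.5)
for k in range(2): tilt(118,80); tilt(128,80)
bot.dwell(.4)
s=bot.read_state(); print(s['clock'],s['grip_width'],s['ft_force'])
for n in('top','scene'):
    c=cam(n); im=c['image']; u,v=map(int,proj(c,BOWL+[0,0,90])); cv2.imwrite(f'pics/pour_{n}.png',cv2.resize(im[max(0,v-90):v+90,max(0,u-110):u+110],None,fx=1.8,fy=1.8))
a,b=[cv2.imread(f'pics/pour_{n}.png') for n in('top','scene')]
h=min(a.shape[0],b.shape[0]); cv2.imwrite('pics/pour.png',cv2.hconcat([a[:h],b[:h]]))
E
```

```text
18.5583 60.057342505975605 [-0.09548584  0.48857769 -2.06610921]
```

View pics/pour.png

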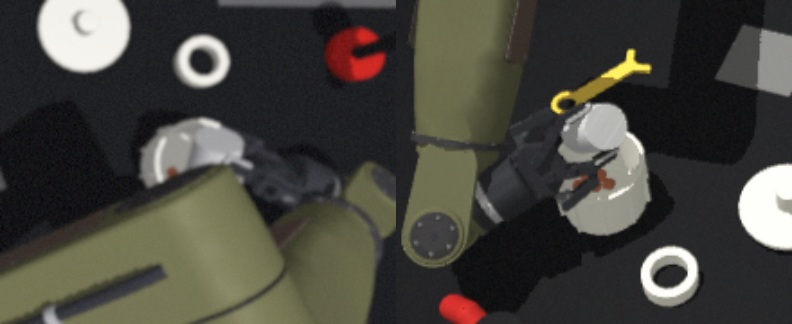

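Nuggets are visible in the bowl (scene crop, about (600,182)). I'll untilt the cup, move clear and check both bowl and cup.

```bash
python3 - <<'E'
from pourcfg import *
def tilt(th,sp=60,back=15):
    q,r=pourpose(AZ,P,1,-1,np.radians(th),H,lipz=140,back=back); bot.servo_line(q,qR(r),speed=sp)
for th in(110,85,60,40,20,0): tilt(th,80)
print(bot.read_state()['grip_width'],bot.read_state()['ee_pos'])
bot.servo_line(G+[0,0,120],speed=200)
s=bot.read_state(); print(s['clock'],s['grip_width'],s['grip_force'],s['ft_force'],s['ee_pos'])
ims=[]
for n in('top','scene'):
    c=cam(n); im=c['image']
    for p in(BOWL+[0,0,60],G+[0,0,140]):
        u,v=map(int,proj(c,p)); ims.append(cv2.resize(im[max(0,v-50):v+50,max(0,u-65):u+65],(390,300),interpolation=cv2.INTER_CUBIC))
    X=cloud(c).reshape(-1,3); 
    p=X[(np.hypot(*(X[:,:2]-G[:2]).T)<45)&(X[:,2]>180)&(X[:,2]<240)&(X[:,1]>-55)]
    if len(p): print(n,len(p),np.percentile(p,[1,50,99],axis=0).round(1).tolist())
    h=cv2.cvtColor(im,cv2.COLOR_BGR2HSV); m=((h[...,0]<14)&(h[...,1]>90)&(h[...,2]>50))
    cc=[(ce.round(),st[4]) for k,st,ce in __import__('meas').comps(m,4)]; print(cc)
cv2.imwrite('pics/after.png',cv2.vconcat([cv2.hconcat(ims[:2]),cv2.hconcat(ims[2:])]))
E
```

```text
60.75993312712654 [ 465.42046956 -381.78875528  112.04703078]
23.7417 60.543034758279944 64.18918438022956 [-0.68647429 -0.08730746 -1.4174346 ] [412.85445902 -31.11565273 172.8516297 ]
top 298 [[370.5, -54.9, 180.6], [410.9, -40.6, 210.1], [454.1, 6.7, 233.2]]
[(array([335., 103.]), np.int32(470)), (array([ 86., 130.]), np.int32(7)), (array([ 97., 162.]), np.int32(5)), (array([519., 176.]), np.int32(629)), (array([559., 197.]), np.int32(5)), (array([438., 236.]), np.int32(22)), (array([422., 248.]), np.int32(100)), (array([ 42., 255.]), np.int32(185))]
scene 624 [[377.3, -54.5, 181.8], [412.5, -25.6, 210.8], [453.9, 8.3, 236.0]]
[(array([284.,  28.]), np.int32(3910)), (array([366.,  25.]), np.int32(208)), (array([23., 14.]), np.int32(138)), (array([112.,  33.]), np.int32(69)), (array([75., 49.]), np.int32(96)), (array([31., 67.]), np.int32(223)), (array([ 6., 78.]), np.int32(193)), (array([471.,  92.]), np.int32(42)), (array([361.,  99.]), np.int32(73)), (array([546., 118.]), np.int32(143)), (array([165., 305.]), np.int32(220)), (array([343., 306.]), np.int32(517)), (array([ 91., 379.]), np.int32(368))]
```

View pics/after.png

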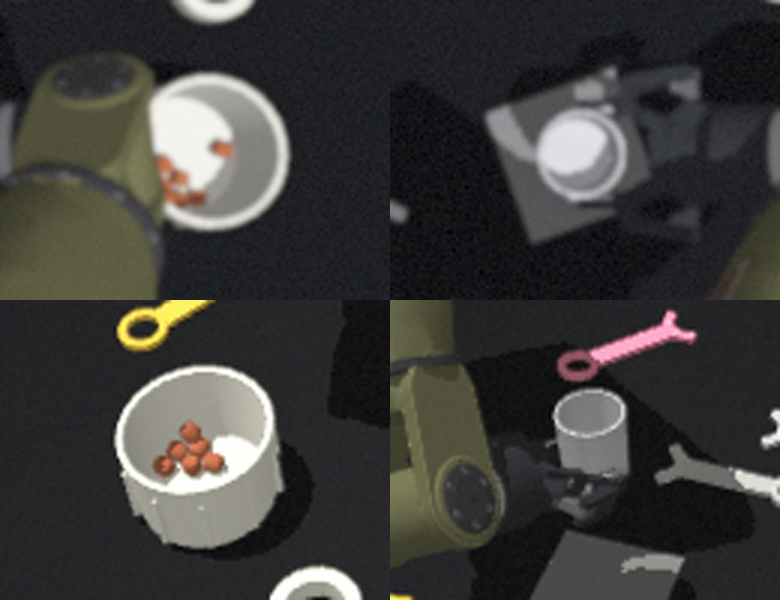

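The bowl holds all the nuggets and the cup is empty. The cup has slid up in the grip, though, and is now held near its foot. I'll measure the rim before lowering.

```bash
python3 - <<'E'
from pourcfg import *
from meas import rcirc,outline,comps
for n in('top','scene'):
    c=cam(n); X=cloud(c).reshape(-1,3)
    p=X[(np.hypot(*(X[:,:2]-G[:2]).T)<48)&(X[:,2]>150)&(X[:,2]<260)]
    q=p[p[:,2]>np.percentile(p[:,2],99)-10]
    print(n,np.percentile(p[:,2],[90,97,99,100]).round(1),len(q),rcirc(q[:,:2]),np.linalg.lstsq(np.c_[q-q.mean(0)][:,:2],q[:,2]-q[:,2].mean(),rcond=None)[0])
    for z in (205,215,222,228,232,236): print(z,(p[:,2]>z).sum(),end=' ')
E
```

```text
top [228.5 231.5 233.3 234.8] 123 (array([408.16367332, -24.04017781]), np.float64(31.043047580649784), 123) [0.05390663 0.04223235]
205 168 215 140 222 126 228 92 232 17 236 0 scene [231.  233.7 235.7 239.4] 137 (array([410.87479638, -23.88618706]), np.float64(30.88355165371376), 122) [0.01081279 0.01324016]
205 386 215 273 222 183 228 111 232 56 236 4
```

```bash
python3 - <<'E'
from pourcfg import *
x,y=419,-31
bot.servo_line([x,y,60],speed=120)
print('hit',bot.servo_line([x,y,27],speed=20,until_force=4))
s=bot.read_state(); print(s['clock'],s['ee_pos'],s['ft_force'])
bot.move_gripper(85)
e=s['ee_pos']
bot.dwell(.3)
bot.servo_line(e-130*T,speed=100)
bot.servo_line(e-130*T+[0,0,220],speed=200)
from meas import *
for n in('top','scene'):
    c=cam(n); X=cloud(c).reshape(-1,3)
    p=X[(np.hypot(*(X[:,:2]-[418,-25]).T)<55)&(X[:,2]>70)&(X[:,2]<95)]
    print(n,len(p),np.median(p[:,2]),rcirc(p[:,:2]),np.linalg.lstsq((p-p.mean(0))[:,:2],p[:,2]-p[:,2].mean(),rcond=None)[0])
    # cap knob
    p=X[(np.hypot(*(X[:,:2]-[637,-230]).T)<90)&(X[:,2]>48)&(X[:,2]<65)]; print('knob',len(p),len(p) and np.median(p,axis=0).round(1), len(p) and cv2.minEnclosingCircle(p[:,:2].astype(np.float32)))
    p=X[(np.hypot(*(X[:,:2]-BOWL[:2]).T)<90)&(X[:,2]>84)&(X[:,2]<97)]; print('bowl',len(p),len(p) and cv2.minEnclosingCircle(p[:,:2].astype(np.float32)))
    if n=='top':
        for o in spanners(c): print(o)
E
```

```text
hit False
26.8333 [419.03476301 -31.01881593  27.07242061] [ 0.49587079 -0.13437864 -0.80170451]
top 93 79.79401019608645 (array([416.66480327, -24.37807388]), np.float64(31.02245108635048), 93) [-0.0203355   0.02086955]
knob 119 [ 635.2 -230.2   54.5] ((636.140869140625, -229.8023223876953), 17.54070472717285)
bowl 27 ((373.30303955078125, -335.53509521484375), 12.302752494812012)
{'px': array([181., 214.]), 'eye': array([535.9, 330.4]), 'r': np.float64(13.4), 'yaw': np.float32(0.41391864), 'mid': array([470. , 301.4]), 'lw': (176.33261108398438, 64.21438598632812)}
{'px': array([222., 231.]), 'eye': array([485.3, 206.7]), 'r': np.float64(13.3), 'yaw': np.float32(0.29935068), 'mid': array([416.5, 185.5]), 'lw': (172.2498016357422, 57.59880065917969)}
scene 185 78.94279876425549 (array([419.41622145, -23.27648765]), np.float64(31.243831997968517), 157) [ 0.00295376 -0.0114009 ]
knob 137 [ 639.9 -231.1   56.4] ((638.4973754882812, -229.76681518554688), 18.08405303955078)
bowl 464 ((417.3384704589844, -382.2128601074219), 68.97943115234375)
```

The cup stands upright at tray centre and the cap hasn't moved. Next I move the cap.

```bash
python3 - <<'E'
from h import *
K=np.array([637.2,-230.,0]); B=np.array([416.8,-382.2,0]); q=down(np.arctan2(-230,637))
bot.move_gripper(70,90)
bot.move_to(K+[0,0,200],q)
print(bot.servo_line(K+[0,0,43],speed=120,until_force=12))
bot.move_gripper(20,90)
s=bot.read_state(); print(s['clock'],s['ee_pos'],s['grip_width'],s['grip_force'])
bot.servo_line(K+[0,0,190],speed=120); s=bot.read_state(); print(s['grip_width'],s['ft_force'])
bot.servo_line(B+[0,0,190],speed=150)
bot.servo_line(B+[0,0,135],speed=80)
print('touch',bot.servo_line(B+[0,0,117],speed=20,until_force=8))
s=bot.read_state(); print(s['ee_pos'],s['ft_force'])
bot.move_gripper(70); bot.dwell(.3)
bot.servo_line(B+[0,0,250],speed=150)
bot.servo_line([330,-200,350],speed=250)
print(bot.read_state()['clock'])
for n in('top','scene'):
    X=cloud(cam(n)).reshape(-1,3)
    d=np.hypot(*(X[:,:2]-B[:2]).T)
    p=X[(d<50)&(X[:,2]>126)&(X[:,2]<150)]; print('knob',len(p),len(p) and np.median(p,axis=0).round(1))
    p=X[(d<85)&(d>25)&(X[:,2]>90)&(X[:,2]<110)]
    if len(p): print('plate',len(p),p.mean(0).round(1),cv2.minEnclosingCircle(p[:,:2].astype(np.float32)),np.linalg.lstsq((p-p.mean(0))[:,:2],p[:,2]-p[:,2].mean(),rcond=None)[0])
E
```

```text
False
34.5833 [ 637.51983656 -230.12308493   43.76101039] 31.753518833797116 89.23531651496887
32.11391090924866 [-0.20907551  0.20613595 -1.98650189]
touch True
[ 416.76417299 -382.17616403  124.04528679] [-1.4650284   0.78116053  6.850677  ]
42.1167
knob 150 [ 414.8 -380.3  135.1]
plate 1430 [ 430.1 -390.4   99.6] ((415.58941650390625, -382.3284606933594), 71.2995376586914) [-0.00208747 -0.0002152 ]
knob 150 [ 420.2 -382.7  136.5]
plate 1748 [ 422.  -385.1  101.7] ((416.44293212890625, -380.7181396484375), 73.29085540771484) [-0.00470954  0.00554995]
```

The cap is seated: plate top is about 100 mm high, level and centred. Next are the spanners. I'll check IK for hanging them with the shank pitched 45°, so the eye plane is square to the peg, and then grasp the first.

```bash
cat > span.py <<'E'
from meas import *
YR=.054
PEG={0:np.array([637.4,16.2,228.]),1:np.array([632.,116.,228.]),2:np.array([626.6,215.9,228.])}
PD=np.array([-np.cos(YR),-np.sin(YR),1])/np.sqrt(2)
def tcp_for(eye,Rt,d,o,fl): return np.asarray(eye)-Rt.apply([-fl*d,0,o])
def hangR(fl,p=45): return side(YR,np.radians(p),fl)
E
python3 - <<'E'
from span import *
for o in spanners(cam('top'))[:2]: print(o)
ss=spanners(cam('scene')); print(ss)
for fl in(1,-1):
  for ps,mid in((.41,[470,302]),(.33,[417,184])):
    q=down(ps+fl*np.pi/2); print(fl,'grasp',[np.round(j,2) if (j:=bot.ik([*mid,z],q)) is not None else None for z in(20,150)])
  for k in PEG:
    print(fl,'peg',k,[np.round(j,2) if (j:=bot.ik(tcp_for(PEG[k]+s*PD,hangR(fl),72,15,fl),qR(hangR(fl)))) is not None else None for s in(60,0)])
E
```

```text
{'px': array([181., 214.]), 'eye': array([536.3, 330.6]), 'r': np.float64(13.3), 'yaw': np.float32(0.40063655), 'mid': array([470. , 302.5]), 'lw': (176.33261108398438, 64.21438598632812)}
{'px': array([223., 233.]), 'eye': array([485.1, 206.6]), 'r': np.float64(13.1), 'yaw': np.float32(0.35147542), 'mid': array([417.5, 181.8]), 'lw': (175.70675659179688, 63.49241638183594)}
[]
1 grasp [array([ 0.51,  0.61,  1.67, -0.  ,  0.86, -1.48]), array([ 0.51,  0.42,  1.6 , -0.  ,  1.12, -1.48])]
1 grasp [array([ 0.34,  0.45,  1.96, -0.  ,  0.74, -1.57]), array([ 0.34,  0.21,  1.89, -0.  ,  1.04, -1.57])]
1 peg 0 [array([-0.09,  0.01,  2.08,  0.36,  0.3 , -2.02]), array([-0.08,  0.17,  2.01,  0.49,  0.2 , -2.15])]
1 peg 1 [array([ 0.17,  0.03,  2.06, -0.3 ,  0.29, -1.2 ]), array([ 0.16,  0.19,  1.99, -0.41,  0.19, -1.09])]
1 peg 2 [array([ 0.42,  0.1 ,  1.98, -0.7 ,  0.4 , -0.64]), array([ 0.39,  0.25,  1.92, -0.83,  0.32, -0.53])]
-1 grasp [array([ 0.51,  0.61,  1.67, -0.  ,  0.86,  1.67]), array([ 0.51,  0.42,  1.6 , -0.  ,  1.12,  1.67])]
-1 grasp [array([ 0.34,  0.45,  1.96, -0.  ,  0.74,  1.58]), array([ 0.34,  0.21,  1.89, -0.  ,  1.04,  1.58])]
-1 peg 0 [array([-0.09,  0.01,  2.08,  0.36,  0.3 ,  1.12]), array([-0.08,  0.17,  2.01,  0.49,  0.2 ,  0.99])]
-1 peg 1 [array([ 0.17,  0.03,  2.06, -0.3 ,  0.29,  1.95]), array([ 0.16,  0.19,  1.99, -0.41,  0.19,  2.05])]
-1 peg 2 [array([ 0.42,  0.1 ,  1.98, -0.7 ,  0.4 ,  2.5 ]), None]
```

```bash
cat >> span.py <<'E'
def grasp(eye,psi,d=72):
    u=np.array([np.cos(psi),np.sin(psi)]); g=np.array([*(np.asarray(eye)-d*u),0]); q=down(psi+np.pi/2)
    bot.move_gripper(45,80); bot.move_to(g+[0,0,120],q)
    bot.servo_line(g+[0,0,40],speed=120)
    hit=bot.servo_line(g+[0,0,17],speed=20,until_force=5); z=bot.read_state()['ee_pos'][2]
    bot.servo_line(g+[0,0,z+2.5],speed=30); bot.move_gripper(10,80)
    s=bot.read_state(); print('grasp',hit,z,s['ee_pos'].round(1),s['grip_width'],s['grip_force'],s['ft_force'].round(1),s['clock'])
    zg=s['ee_pos'][2]
    bot.servo_line(g+[0,0,150],speed=120)
    s=bot.read_state(); print('lift',s['grip_width'],s['ft_force'].round(1)); return zg-4
E
python3 - <<'E'
from span import *
o=grasp([537.5,330.8],.405); print('o',o)
c=cam('top'); s=cam('scene')
a=c['image'][150:290,110:260]; u,v=map(int,proj(s,[500,310,150])); b=s['image'][max(0,v-70):v+70,u-75:u+75]
cv2.imwrite('pics/g1.png',cv2.resize(cv2.hconcat([a,b[:140]]) if b.shape==a.shape else a,None,fx=2.6,fy=2.6,interpolation=cv2.INTER_CUBIC))
E
```

```text
grasp False 17.118184189203355 [471.4 302.5  20. ] 21.369357924503397 78.84234666824341 [-2.  -1.   5.9] 47.4417
lift 20.913801353069275 [ 0.1 -0.3 -0.9]
o 16.045939290974065
```

View pics/g1.png

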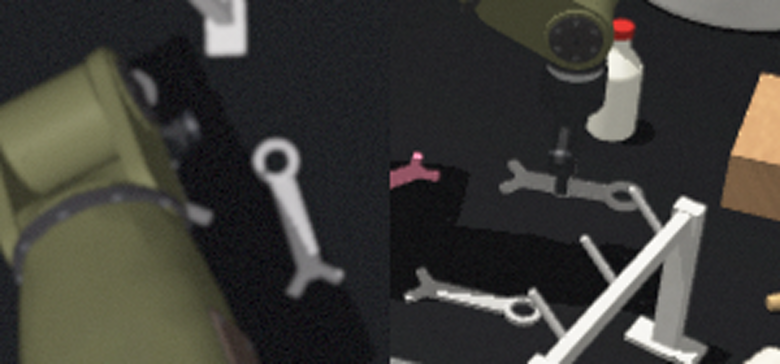

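The first spanner is held level (scene crop, about (565,180)). I'll thread it onto peg2.

```bash
cat >> span.py <<'E'
def approach(k,o,d=72,fl=1):
    O=hangR(fl); e=bot.read_state()['ee_pos']
    bot.servo_line([e[0]-30,e[1],300],speed=200)
    bot.servo_line(tcp_for(PEG[k]+85*PD,O,d,o,fl),qR(O),speed=150)
    bot.servo_line(tcp_for(PEG[k]+40*PD,O,d,o,fl),speed=80)
    s=bot.read_state(); print('at tip',s['clock'],s['ee_pos'].round(1),s['ft_force'].round(1))
def views(k,name,w=70):
    im=[]
    for n in('top','scene'):
        c=cam(n); u,v=map(int,proj(c,PEG[k])); q=c['image'][max(0,v-55):max(0,v-55)+120,max(0,u-w):max(0,u-w)+2*w]; im.append(cv2.resize(q,(390,334),interpolation=cv2.INTER_CUBIC))
    cv2.imwrite(f'pics/{name}.png',cv2.hconcat(im))
E
python3 - <<'E'
from span import *
approach(2,16.0); views(2,'tip1')
E
```

```text
at tip 52.1833 [536.2 211.1 216.8] [ 0.5  0.  -1.5]
```

View pics/tip1.png

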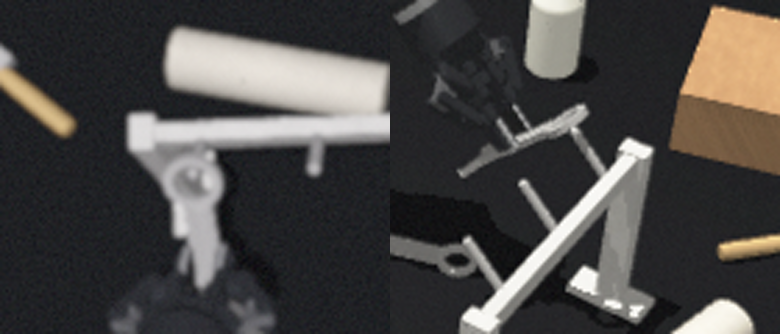

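The eye sits right over the tip of peg2: top crop (193,182), scene crop (575,118). I'll thread it and release.

```bash
cat >> span.py <<'E'
def thread(k,o,d=72,fl=1):
    O=hangR(fl)
    hit=bot.servo_line(tcp_for(PEG[k]-2*PD,O,d,o,fl),speed=50,until_force=10)
    hit2=None if hit else bot.servo_line(tcp_for(PEG[k]-2*PD-[0,0,7],O,d,o,fl),speed=30,until_force=5)
    s=bot.read_state(); print('in',hit,hit2,s['ee_pos'].round(1),s['ft_force'].round(1),s['grip_width'])
    return hit
def release():
    bot.move_gripper(45); bot.dwell(.3); e=bot.read_state(); t=Rq(e['tool_rot']).apply([0,0,1])
    p=e['ee_pos']-90*t; bot.servo_line(p,speed=100); bot.servo_line([min(p[0],450),p[1],330],speed=200); bot.dwell(.7)
E
python3 - <<'E'
from span import *
if not thread(2,16.0): release()
print(bot.read_state()['clock']); views(2,'hung1')
for o in spanners(cam('top')): print(o)
E
```

```text
in False False [565.8 212.6 180. ] [ 0.9 -0.5 -1. ] 21.43021507222052
56.725
{'px': array([223., 234.]), 'eye': array([487.2, 207.3]), 'r': np.float64(15.4), 'yaw': np.float32(0.34343296), 'mid': array([419.4, 183.1]), 'lw': (174.70347595214844, 60.09276580810547)}
```

View pics/hung1.png

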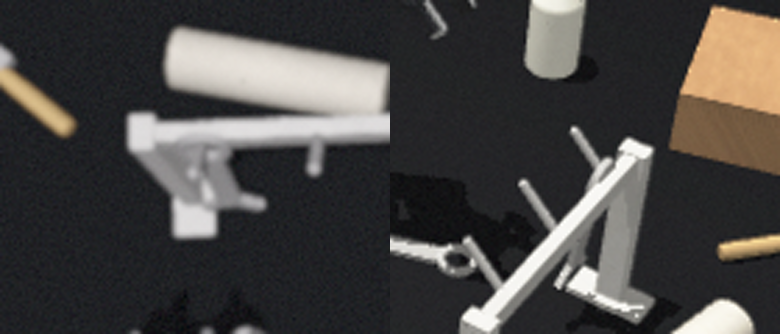

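The first spanner hangs on peg2 (scene crop, eye at about (600,170), shank down). The second goes to peg0.

```bash
python3 - <<'E'
from span import *
o=grasp([487.3,207.2],.348); print('o',o)
approach(0,o); open('o2','w').write(str(o)); views(0,'tip2')
E
```

```text
grasp False 17.114531564089358 [419.7 182.7  20. ] 21.313471765263596 78.34108471870422 [-3.  -1.6  9.5] 60.675
lift 21.280449879656807 [-0.4 -0.5 -1.4]
o 16.028060635888615
at tip 65.1583 [546.9  11.4 216.9] [ 0.4  0.4 -1.7]
```

View pics/tip2.png

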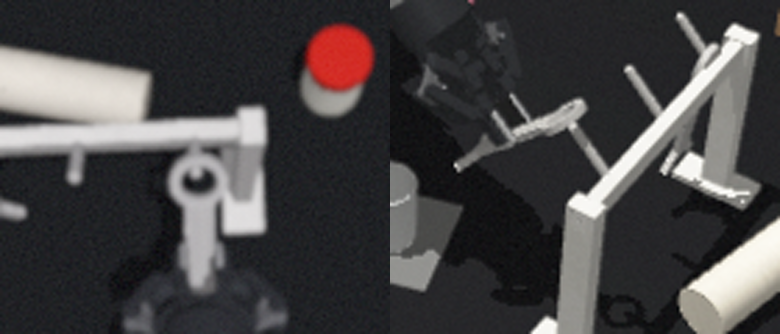

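The eye lies over the tip of peg0 (top crop (195,180)). I'll thread it, release it, and retreat out of view for a final check.

```bash
python3 - <<'E'
from span import *
if not thread(0,float(open('o2').read())):
    release(); bot.servo_line([330,-20,380],speed=200); bot.move_to([180,-420,420],down(-1.2)); bot.dwell(.5)
print(bot.read_state()['clock'])
for n in('top','scene'):
    c=cam(n); cv2.imwrite(f'pics/fin_{n}.png',cv2.resize(c['image'],(800,600),interpolation=cv2.INTER_CUBIC)); X=cloud(c).reshape(-1,3)
    p=X[(np.hypot(*(X[:,:2]-[418,-25]).T)<55)&(X[:,2]>70)&(X[:,2]<95)]; print('cup',len(p),len(p) and (np.median(p[:,2]),rcirc(p[:,:2])))
    d=np.hypot(*(X[:,:2]-BOWL[:2]).T); p=X[(d<85)&(d>25)&(X[:,2]>90)&(X[:,2]<110)]
    if len(p): print('plate',len(p),p[:,2].mean(),cv2.minEnclosingCircle(p[:,:2].astype(np.float32)))
    for k in PEG:
        p=X[(abs(X[:,1]-PEG[k][1])<40)&(abs(X[:,0]-PEG[k][0])<45)&(X[:,2]>60)&(X[:,2]<185)]; print('below peg',k,len(p))
print([ (o['px'],o['mid']) for o in spanners(cam('top'))])
E
```

```text
in False False [576.6  12.9 180.1] [ 0.1  0.3 -1.4] 21.192393234269954
72.8333
cup 91 (np.float64(79.88655714898164), (array([416.68162011, -24.390862  ]), np.float64(31.03719889481298), 91))
plate 2035 99.60213448789375 ((414.7984619140625, -381.87347412109375), 71.34822082519531)
below peg 0 220
below peg 1 0
below peg 2 226
cup 186 (np.float64(78.34556312183383), (array([419.14104755, -23.6341534 ]), np.float64(31.42914071919203), 158))
plate 1748 101.6696090437694 ((417.0453796386719, -381.2756652832031), 73.8287353515625)
below peg 0 23
below peg 1 0
below peg 2 105
[]
```

View pics/fin_scene.png

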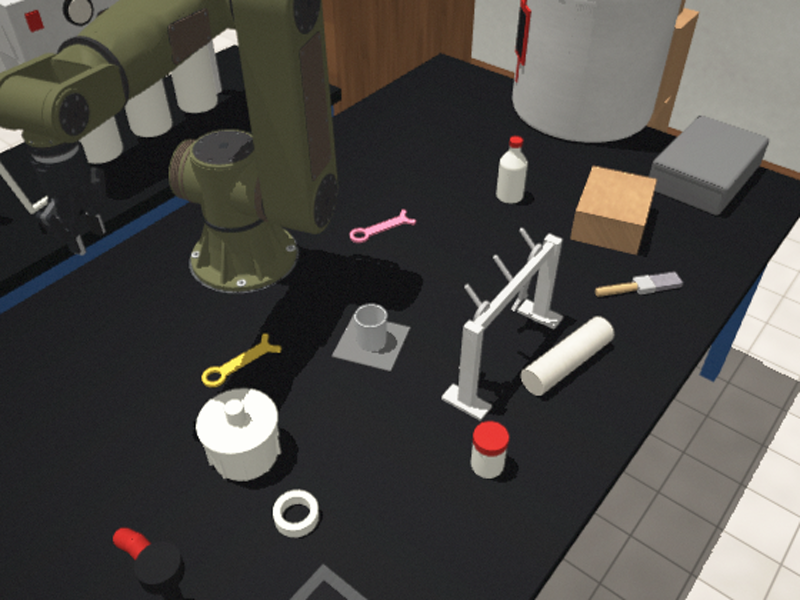

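View pics/fin_top.png

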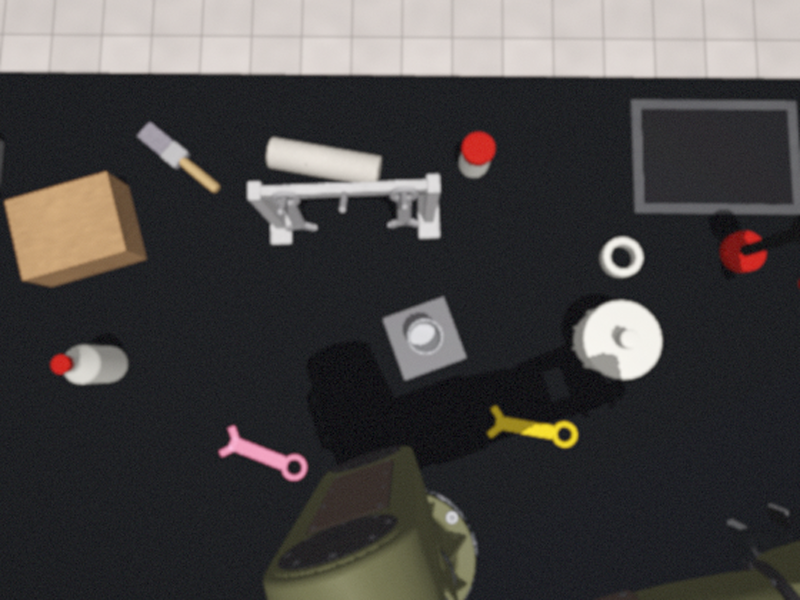

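In the top view, spanners hang below the pegs at (290,212) and (405,208). The cap is on the bowl at (620,338), the cup stands on the tray at (424,335), and no steel spanner is left on the bench. Handing in.

```bash
python3 -c "
from rig import bot
bot.dwell(2); print(bot.finish_job())"
```

```text
the job is handed in; nothing more can be done
None
```

The job is handed in at about 75 s on the robot's clock (no verdict came back): the final pictures show the cap seated level on the bowl, the empty cup upright on its tray and both steel spanners on the bench hung on the outer pegs, with all the visible media in the bowl before it was capped.

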